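# Hang a bench pin by its keyhole plate on a sloping mount

### The arm

A 6-joint arm with a two-finger parallel gripper is mounted at the origin on the work surface; the furniture and walls round the work are solid. World frame = base frame: x ahead of the robot, y to its left, z up, the work surface at z = 0. Lengths are in mm, angles in rad, forces in N, time in s.
With the tool pointing down it reaches from about 350 to 850 mm from the base axis. Payload 8.1 kg.
Tool frame: the origin (TCP) lies on the centre line of the jaws, within the pads' length; the fingertips stand 19 mm ahead of it and the grasp point (between the pads) is the TCP; x points along the fingers, y is the direction in which the jaws open and shut, and the axes are right-handed (so a half turn about x gives the same grasp; the last joint's range is limited). The gripper opens to 93 mm and grips with 3 to 60 N. Pads are 15 mm wide; open, the fingers measure 128 mm over their backs; the gripper's body (75 mm by 188 mm) begins 65 mm behind the grasp point.
Start: joints at [1.229, 0.13, 1.488, -0, 1.523, -0.085], TCP at [152.37, 580.335, 237.635] pointing down, gripper open.
Joint ranges: [-2.96, 2.96], [-0.89, 2.26], [0.02, 2.5], [-1.34, 4.48], [0, 2.73], [-2.66, 2.66]. Speed limits (rad/s): [2.39, 2.39, 2.79, 3.14, 3.14, 3.14].

### API

Orientations are given as [roll, pitch, yaw] about the fixed x, y, z axes, in that order (R = Rz(yaw) Ry(pitch) Rx(roll)).
In Python, from bench import env gives the robot as it stands.
- The arm moves only by the tool arm_command, never from a script. Its argument "deltas" is a list of rows, each a list of 7 numbers: the opening in per cent of the stroke, from 0 (shut) to 100 (fully open), then the shift along the world's x, y, z in cm, then the turn, a rotation vector about the world's x, y, z in degrees. A call has 1 to 10 rows; each row shifts and turns the commanded pose from where the row before left it; what a row does not reach is not made up. A row lasts 1/8 s, in which the tool goes at most 62.5 mm and 10.7 degrees, less where a joint would pass 70% of its speed; a pose out of reach is approached as far as the arm can. A call is refused whole if a number of a shift passes 6.25 or a number of a turn 10.7, either way. A call with a gripper value outside its range is refused whole. The fingers move at their own pace and stop on an object; "squeeze" is the grip in N (left out, the last holds). Time passes only in rows, so rows that do not move let the fingers close. It gives the time, the measured TCP pose, the force and the opening at its end, in the units of the state.
- env.observe(): the state, without advancing time (a new reading comes with each control period).
- env.get_image(name): name is "scene" or "side" or "wrist"; returns a dict with "img" (480x640x3 uint8, red, green, blue), "vertical_fov" (degrees; the focal length in pixels is half the picture's height over the tangent of half this angle, whatever the lens; pixels are square), "cx", "cy" (the principal point, pixels), "rvec" (rotation vector, rad) and "tvec" (3), from world to camera coordinates, as OpenCV has them; the wrist camera has in their place "hand_eye" (4x4, takes a point from camera to tool coordinates, whose origin is the TCP and whose axes are the tool frame's). Camera axes: x right, y down, z forward; pixel columns grow to the right and rows downward; lengths in mm; the calibration is good to about 2 mm. A picture is of the moment at which its call begins: read the wrist's pose just before it. There is no depth.
- env.finish_job(): hands the job in, once; it reports no verdict.
The state is a dict: "clock": time; "joint_positions": joint angles; "qvel": joint speeds; "joint_efforts": joint torques, N m; "tool_pos": TCP position; "tool_rot": TCP orientation; "ft_force": force on the tool from outside, world axes, zero at the start; "torque": the same for the moment, N m; "width": opening from 0.0 (shut) to 1.0 (fully open).
Only numpy, scipy, OpenCV 4.12 (cv2) and the standard library are available. Lean on these libraries where they do the work, as an engineer would, in place of code of your own. Each camera call takes 0.05 s, during which the arm holds its last target.

### The job

Fit the bench pin to its sloping wooden mount: pick up the aluminium keyhole plate by its wooden pin, put the round end of the keyhole over the screw head so that the plate lies flat on the slope, then draw the plate straight down the slope until the head has ridden over the ramp and dropped into its seat at the end of the slot, and let go. The screw is clamped somewhere along its groove and must be found by eye or feel. Be gentle: press on the mount with less than 40 N throughout, and do not shift or knock over the loupe, the round lidded jar or the small blue tray.

Things in the scene. Friction and masses are not known exactly. Their poses are not given: they have to be found in the camera images.
- plate: The bench pin on its aluminium keyhole plate, about 0.25 kg (varies), lying flat on the bench, pin upright. Plate 120 mm (x) by 70 mm (y) by 5 mm (z). Origin: centre of its underside; x points along the plate to the keyhole end, z out of the top face. To hang it, its x, y, z lie along the face's x, y, z and its y = 0 line on the screw.
- pin (a point): On the wooden pin's axis 30 mm above the plate's underside (plate x = -25, y = 0 mm). The pin is a block 22 mm (x) by 36 mm (y: the width to grip), parallel-sided from 5 to 38 mm above the underside; higher it forks into two tines that spread outwards, up to 38 mm over both and 58 mm high.
- keyhole (a point): Centre of the keyhole's entry hole in the plane of the plate's underside (plate x = +12 mm). The hole is 18 mm wide, right through the plate; from it a 45-degree funnel (which jams if the screw is over about 1.5 mm off-centre) leads into an 8 mm wide slot that runs to plate +x. With the screw head through it the plate's origin is at face x = +18 mm.
- slot_end (a point): Where the screw's axis is when seated, in the plane of the underside (plate x = +42 mm); then the plate's origin is at face x = -12 mm. Two ribs beside the slot on the top face lift the head: they ramp from 5 mm height (over the underside) at plate x = 22 mm to a crest of 8.2 mm at x = 33 to 34.7 mm, then drop to a seat of 6.8 mm. The slot goes on to x = 46 mm.
- mount: The fixed wooden mount with the sloping face: foot 140 mm (x) by 110 mm (y), origin under the foot's centre on the bench, z up, x towards the high end of the slope. Its top is about 125 mm up. Face and screw belong to it.
- face: The mount's sloping face, a board 150 mm (x) by 110 mm (y), 30 degrees from level, low end towards the robot. Origin: centre of its upper surface, 85 mm above the bench; z is the outward normal, x points straight up the slope, y level to the left.
- groove (a point): Middle of the flush metal groove that crosses the face level, at face x = +30 mm, y = 0. A steel screw stands out of the groove along face z, anywhere from y = -10 to +10 mm (firmly clamped; where is not reported). Its neck is 6 mm across; its flat round head 13 mm across and 5 mm thick, its underside (edge bevelled) 5.6 mm and top 10.6 mm above the face at rest.
- head_lift (a joint): How far the screw head is pulled out along its axis against its spring, in m: 0 at rest (it cannot be pushed in), force about 1.8 N at 0 rising by 1.2 N per mm; about 0.0026 on the ribs' crest, about 0.001 when seated. Drawing the plate over the ramp takes roughly 5 to 15 N; if it resists at the funnel, the screw is off to one side of the hole.
- loupe: Black eye loupe, 34 mm across, 30 mm high, standing loose; origin under its centre. Leave it alone.
- jar: Plastic jar with a pale lid, 54 mm across, 62 mm high, standing loose; origin under its centre. Leave it alone.
- tray: Small open blue tray, 44 by 64 by 15 mm, lying loose; origin under its centre. Leave it alone.

How it is judged (in metres and radians):
On the way, in this order (a step that is already met when the one before it is completed fails the run):
1. the plate is lifted clear of the bench (height (world z) of plate above 0.04 m), for 0.1 s.
2. the plate lies flat on the sloping face with the screw head through the entry hole (unlifted) (z of plate in the frame of face between -0.003 and 0.003 m and angle between the z axis of plate and the z axis of face, either way round below 0.07 rad and angle between the x axis of plate and the x axis of face, either way round below 0.15 rad and x of keyhole in the frame of face between 0.024 and 0.036 m and y of plate in the frame of face between -0.015 and 0.015 m and value of joint head_lift below 0.0004 m), for 0.1 s.
At the end, for the whole second after the job is handed in: The plate rests flat on the sloping face (within 3 mm and 0.07 rad), slot up the slope within 0.15 rad, slot_end within 3.5 mm of the groove's line, plate origin within 15 mm of the face's middle line, the head lifted 0.3 to 2 mm by the seat, plate at rest (z of plate in the frame of face between -0.003 and 0.003 m and angle between the z axis of plate and the z axis of face, either way round below 0.07 rad and angle between the x axis of plate and the x axis of face, either way round below 0.15 rad and x of slot_end in the frame of face between 0.0265 and 0.0335 m and y of plate in the frame of face between -0.015 and 0.015 m and value of joint head_lift between 0.0003 and 0.002 m and linear speed of plate below 0.01 m/s); the robot touches nothing.
It fails at once if the mount, its face or its screw is pressed with more than 40 N (contact force between mount and anything else above 40 N).
It fails at once if the loupe is shifted more than 20 mm or tipped (distance of loupe from where it was at the start of the episode above 0.02 m or angle between loupe's own z axis and vertical above 0.4 rad).
It fails at once if the jar is shifted more than 20 mm or tipped (distance of jar from where it was at the start of the episode above 0.02 m or angle between jar's own z axis and vertical above 0.4 rad).
It fails at once if the blue tray is shifted more than 20 mm or tipped (distance of tray from where it was at the start of the episode above 0.02 m or angle between tray's own z axis and vertical above 0.4 rad).
It also fails if it takes over 56 s, if anything falls off the work surface, if the arm or the gripper's body presses on something with over 40 N, if the wrist force passes 120 N, or if a joint passes its speed limit or range.

## Working session

There is one attempt and no reset: what is moved stays moved. The work goes in short steps, Python scripts to look and compute and a tool call to move; the robot and the scene stay as the last step left them, time stands still between calls to the robot, and variables do not carry over. Pictures are saved under pics/ and viewed, and the job is handed in when it is done.

Besides the shell and the picture viewer there is one more tool, called after "Call:" by a JSON object that holds its "api" and its "payload", one argument or row to a line. arm_command: Moves the arm, as the interface text tells. Its arguments: {"type":"object","properties":{"deltas":{"type":"array"},"squeeze":{"type":"number"}},"required":["deltas"]}

```bash
ls; mkdir -p pics; python3 - <<'E'
from bench import env
import cv2
s=env.observe()
print(s)
for n in ["scene","side","wrist"]:
    d=env.get_image(n)
    cv2.imwrite(f"pics/{n}0.png",d["img"][:,:,::-1])
    print(n,{k:v for k,v in d.items() if k!="img"})
E
```

```text
pics
{'clock': 0.0, 'joint_positions': array([ 1.22861971e+00,  1.31169462e-01,  1.48927662e+00, -8.16154241e-06,
        1.52299110e+00, -8.54156179e-02]), 'qvel': array([ 0.00137572, -0.00019407, -0.00024007,  0.00048366, -0.00168355,
       -0.00054692]), 'joint_efforts': array([-8.42524787e-04, -5.59874046e+01, -4.91731811e+01,  7.64328288e-02,
        3.65596369e-02, -1.19225929e-04]), 'tool_pos': array([152.17985058, 579.82809139, 236.58392234]), 'tool_rot': array([-1.65179268,  1.56895179, -1.90855328]), 'ft_force': array([0.37051399, 0.0057917 , 0.11948864]), 'torque': array([ 0.04832256, -0.03739914,  0.00704188]), 'width': 1.0019071737452472}
scene {'vertical_fov': 49.38732240912405, 'cx': 322.17839632268397, 'cy': 238.44929089068768, 'rvec': array([ 0.74814477, -2.35361107,  1.41492942]), 'tvec': array([322.83467876, 235.3363219 , 642.31274579])}
side {'vertical_fov': 43.399500904132935, 'cx': 316.4136600696312, 'cy': 236.62235565565155, 'rvec': array([ 0.12678453, -2.64009318,  1.56545551]), 'tvec': array([ 450.76630051,  147.01902714, 1073.12699832])}
wrist {'vertical_fov': 65.36860319450136, 'cx': 318.75042485432124, 'cy': 240.0341791048146, 'hand_eye': array([[ 7.93076445e-04, -2.51796355e-01,  9.67779916e-01,
        -1.47591578e+02],
       [ 9.99999234e-01,  1.11931124e-03, -5.28257859e-04,
        -3.49965001e-01],
       [-9.50233538e-04,  9.67779594e-01,  2.51797050e-01,
        -6.92857070e+01],
       [ 0.00000000e+00,  0.00000000e+00,  0.00000000e+00,
         1.00000000e+00]])}
```

View pics/scene0.png

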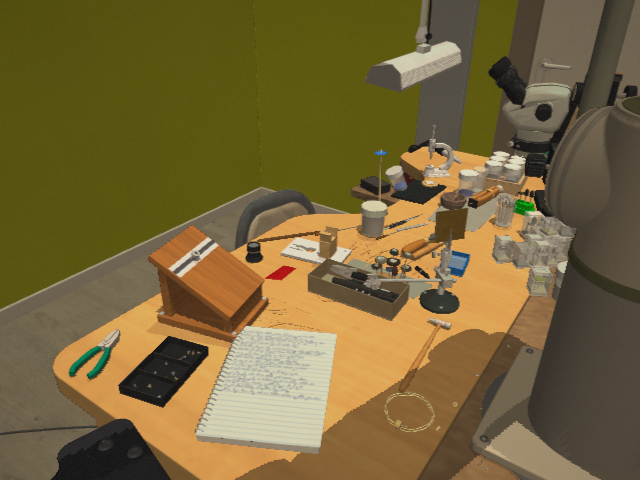

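View pics/side0.png

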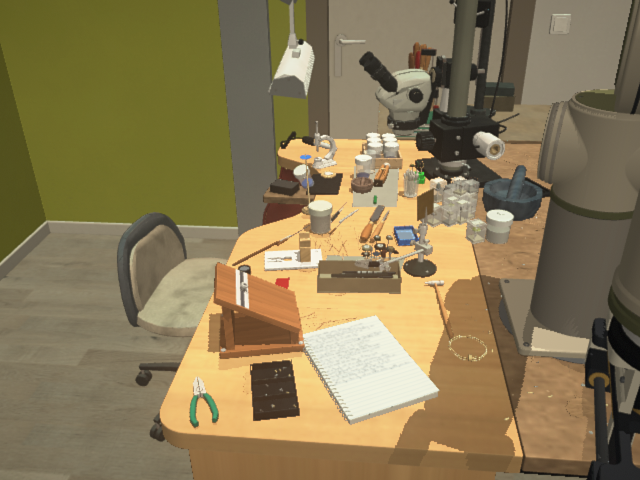

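View pics/wrist0.png

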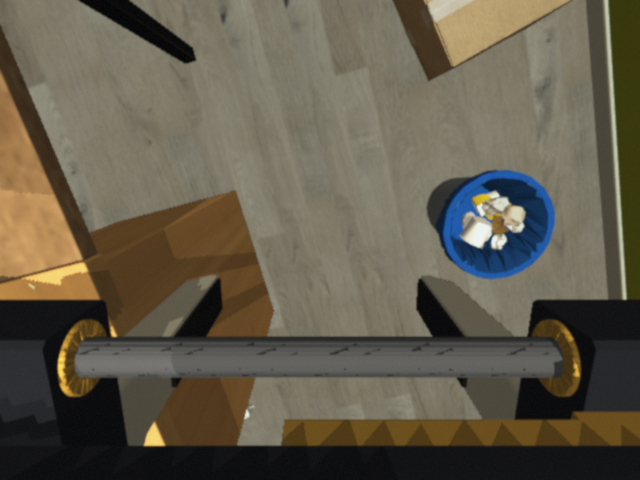

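The scene view shows the mount at (208,280) with the screw near (195,257). The plate is at (316,250) with its pin at (328,243), the loupe is at (254,252), the jar at (373,218) and the tray at (458,263). Next I'll cast rays.

```bash
cat > h.py <<'E'
import numpy as np, cv2
from scipy.spatial.transform import Rotation as R
from bench import env
def K(d):
    f=240/np.tan(np.radians(d["vertical_fov"])/2); return np.array([[f,0,d["cx"]],[0,f,d["cy"]],[0,0,1.]])
def pose(d,s=None):
    """returns C (world), Rcw: camera->world"""
    if "rvec" in d:
        Rw=R.from_rotvec(d["rvec"]).as_matrix(); return -Rw.T@d["tvec"],Rw.T
    T=np.eye(4);T[:3,:3]=R.from_euler('xyz',s["tool_rot"]).as_matrix();T[:3,3]=s["tool_pos"]
    M=T@d["hand_eye"]; return M[:3,3],M[:3,:3]
def ray(d,uv,s=None):
    C,Rm=pose(d,s); v=Rm@np.linalg.inv(K(d))@np.array([uv[0],uv[1],1.]); return C,v/np.linalg.norm(v)
def onplane(d,uv,z,s=None):
    C,v=ray(d,uv,s); return C+v*(z-C[2])/v[2]
def onpl(d,uv,p0,n,s=None):
    C,v=ray(d,uv,s); return C+v*(np.dot(p0-C,n)/np.dot(v,n))
def proj(d,P,s=None):
    C,Rm=pose(d,s); p=(np.atleast_2d(P)-C)@Rm; p=p@K(d).T; return p[:,:2]/p[:,2:]
def tri(rs):
    A=np.zeros((3,3));b=np.zeros(3)
    for C,v in rs:
        M=np.eye(3)-np.outer(v,v);A+=M;b+=M@C
    X=np.linalg.solve(A,b); return X,[np.linalg.norm((np.eye(3)-np.outer(v,v))@(X-C)) for C,v in rs]
def meta(n,save=None):
    s=env.observe(); d=env.get_image(n)
    if save: cv2.imwrite(save,d["img"][:,:,::-1]); import pickle; pickle.dump((d,s),open(save[:-3]+"pkl","wb"))
    return d,s
E
python3 - <<'E'
from h import *
sc,_=meta("scene","pics/scene1.png"); si,_=meta("side","pics/side1.png")
print("cams",pose(sc)[0],pose(si)[0])
np.set_printoptions(precision=1,suppress=True)
for nm,uv,z in [("plate",(316,250),5),("pinbase",(328,257),5),("loupe",(254,261),0),("jar",(373,236),0),("tray",(458,263),5),("mountnear",(228,338),0),("mount right",(267,312),0),("notebook",(275,380),0)]:
    print(nm,onplane(sc,uv,z))
for n,im in (("scene",sc["img"]),("side",si["img"])):
    b=im[:,:,::-1]
    x0,y0,w,h=(130,200,270,150) if n=="scene" else (190,190,190,170)
    cv2.imwrite(f"pics/{n}_crop.png",cv2.resize(b[y0:y0+h,x0:x0+w],None,fx=2.96 if n=="scene" else 3.5,fy=2.96 if n=="scene" else 3.5,interpolation=cv2.INTER_CUBIC))
E
```

```text
cams [ 12.43812711 561.79234011 506.36522117] [344.07056801 913.42428081 650.90547239]
plate [ 521.  -163.2    5. ]
pinbase [ 486.9 -154.7    5. ]
loupe [596.1 -66.7  -0. ]
jar [ 464.8 -288.5    0. ]
tray [ 276.9 -280.8    5. ]
mountnear [477.3 127.5   0. ]
mount right [472.1  42.7  -0. ]
notebook [363.4 155.1   0. ]
```

View pics/scene_crop.png

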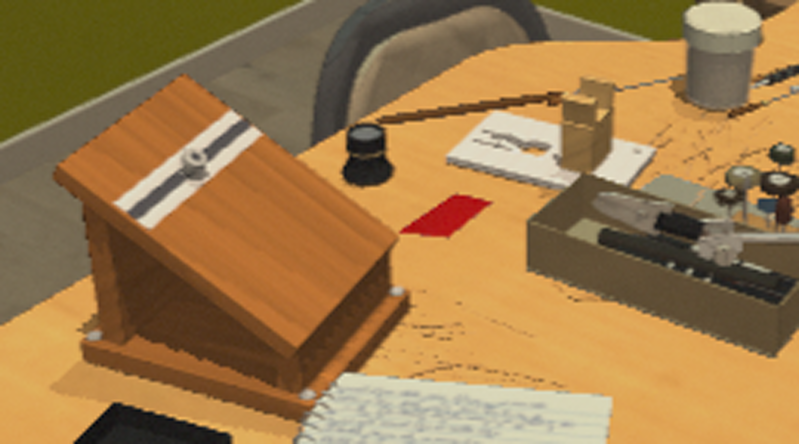

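View pics/side_crop.png

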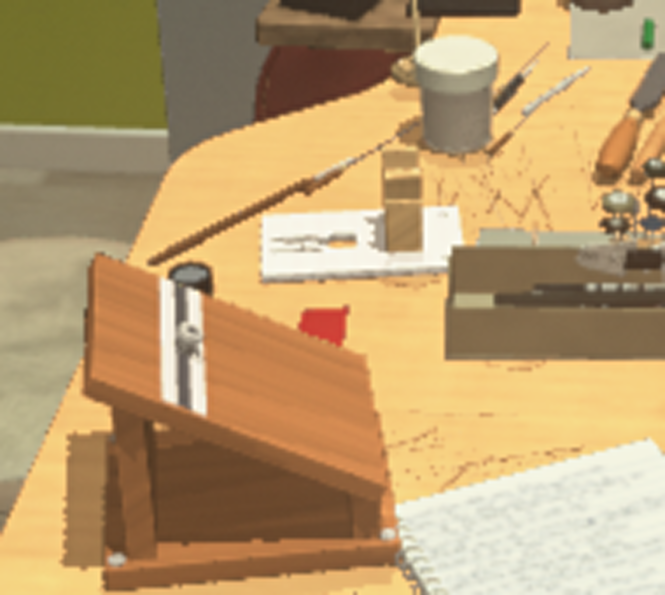

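```bash
python3 - <<'E'
from h import *
np.set_printoptions(precision=3,suppress=True)
s=env.observe()
M=R.from_euler('xyz',s["tool_rot"]).as_matrix(); print(M)
import pickle
# plate corners, pin etc (orig pixel from crops)
sc=pickle.load(open("pics/scene1.pkl","rb"))[0]; si=pickle.load(open("pics/side1.pkl","rb"))[0]
c=lambda u,v:(130+u/2.96,200+v/2.96)
e=lambda u,v:(190+u/3.5,190+v/3.5)
for nm,uv in [("pl far-left(keyhole end) ",c(447,160)),("top",c(497,112)),("right",c(656,150))]: print(nm,onplane(sc,uv,5))
for nm,uv in [("A",e(262,215)),("B",e(262,280)),("C",e(462,208)),("D",e(465,268))]: print(nm,onplane(si,uv,5))
print("screw head",tri([ray(sc,c(195,160)),ray(si,e(188,334))]))
for nm,a,b in [("face top-left(high,+y)",c(57,172),e(86,390)),("face high right",c(184,75),e(95,255)),("low right",c(398,238),e(368,355)),("low left",c(290,355),e(385,490))]:
  print(nm,tri([ray(sc,a),ray(si,b)]))
E
```

```text
[[-0.     0.254  0.967]
 [-0.001  0.967 -0.254]
 [-1.    -0.001 -0.   ]]
pl far-left(keyhole end)  [ 565.959 -110.63     5.   ]
top [ 579.617 -182.361    5.   ]
right [ 463.455 -202.111    5.   ]
A [ 584.829 -188.654    5.   ]
B [ 571.116 -113.938    5.   ]
C [ 463.309 -206.497    5.   ]
D [ 454.621 -136.377    5.   ]
screw head (array([561.173,  99.053, 105.683]), [np.float64(1.3587814851122848), np.float64(1.358781485112252)])
face top-left(high,+y) (array([593.944, 159.095, 114.548]), [np.float64(0.4740442535986354), np.float64(0.47404425359867086)])
face high right (array([616.275,  53.607, 119.52 ]), [np.float64(1.037344622322604), np.float64(1.0373446223225125)])
low right (array([487.35 ,  27.829,  49.489]), [np.float64(1.9818082099503096), np.float64(1.9818082099502017)])
low left (array([464.351, 135.783,  47.404]), [np.float64(2.2662038646542566), np.float64(2.2662038646542353)])
```

```bash
python3 - <<'E'
from h import *
import pickle
np.set_printoptions(precision=1,suppress=True)
s=env.observe(); s=dict(s)
d=pickle.load(open("pics/side1.pkl","rb"))[0]
w=env.get_image("wrist")
M=R.from_euler('xyz',s["tool_rot"]).as_matrix()
M2=R.from_rotvec([0,0,np.radians(25.5)]).as_matrix()@M
s["tool_rot"]=R.from_matrix(M2).as_euler('xyz')
for nm,P,tz in [("face",[555,98,100],280),("plate",[520,-160,5],240)]:
  for dx in (0,40,60,80,100):
    s["tool_pos"]=np.array([P[0]+dx,P[1]+dx*.18,tz]); print(nm,dx,proj(w,np.array([P]),s))
E
```

```text
face 0 [[319.5 222.8]]
face 40 [[320.1 176.9]]
face 60 [[320.4 152.8]]
face 80 [[320.7 128. ]]
face 100 [[321.  102.3]]
plate 0 [[319.5 211.8]]
plate 40 [[320.  172.1]]
plate 60 [[320.2 151.4]]
plate 80 [[320.5 130.1]]
plate 100 [[320.8 108.2]]
```

Call:
{"api": "arm_command", "payload": {
  "deltas": [
    [65,3.8,-4,0.4,0,0,2.2],
    [65,3.8,-4,0.4,0,0,2.2],
    [65,3.8,-4,0.4,0,0,2.2],
    [65,3.8,-4,0.4,0,0,2.2],
    [65,3.8,-4,0.4,0,0,2.2],
    [65,3.8,-4,0.4,0,0,2.2],
    [65,3.8,-4,0.4,0,0,2.2],
    [65,3.8,-4,0.4,0,0,2.2],
    [65,3.8,-4,0.4,0,0,2.2],
    [65,3.8,-4,0.4,0,0,2.2]
  ]
}}

```text
clock: 1.55
tool_pos: [533.5, 178.8, 277.9]
tool_rot: [0.39, 1.57, 0.519]
ft_force: [-0.5, 1.3, 0.3]
width: 0.648
```

Call:
{"api": "arm_command", "payload": {
  "deltas": [
    [65,3.4,-3.7,0.2,0,0,1.8],
    [65,3.4,-3.7,0.2,0,0,1.7],
    [65,0,0,0,0,0,0],
    [65,0,0,0,0,0,0]
  ]
}}

```text
clock: 2.05
tool_pos: [600.2, 106.4, 281.3]
tool_rot: [2.535, 1.57, 2.723]
ft_force: [-1.1, -0.4, -0.5]
width: 0.647
```

```bash
python3 - <<'E'
from h import *
d,s=meta("wrist","pics/w1.png"); print(s["tool_pos"],s["tool_rot"],s["qvel"])
E
```

```text
[600.15932343 106.40768766 281.31490892] [2.5352211  1.56996963 2.72266095] [ 0.02317204 -0.01662413  0.01307948  0.00160217 -0.00027837  0.0019994 ]
```

View pics/w1.png

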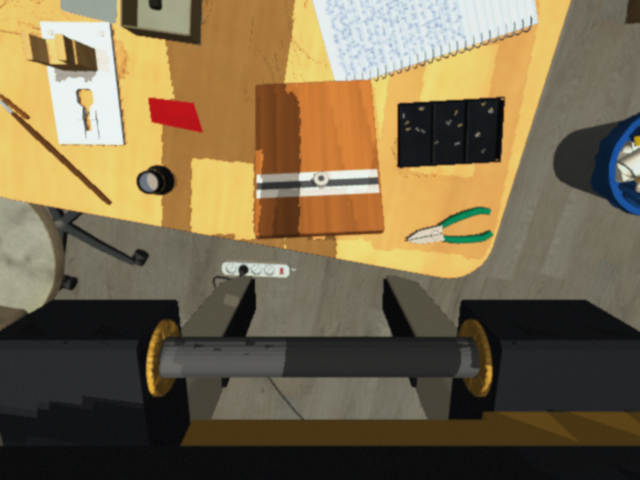

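The wrist view shows the face, with corners near (257,86), (372,82), (383,233) and (258,236). The screw head is at (321,180) and the plate is at (85,85). I'll refine these.

```bash
python3 - <<'E'
import cv2
i=cv2.imread("pics/w1.png")
cv2.imwrite("pics/w1a.png",cv2.resize(i[70:250,240:400],None,fx=3.3,fy=3.3,interpolation=cv2.INTER_CUBIC))
cv2.imwrite("pics/w1b.png",cv2.resize(i[0:160,10:170],None,fx=3.5,fy=3.5,interpolation=cv2.INTER_CUBIC))
E
```

```text
(no output)
```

View pics/w1a.png

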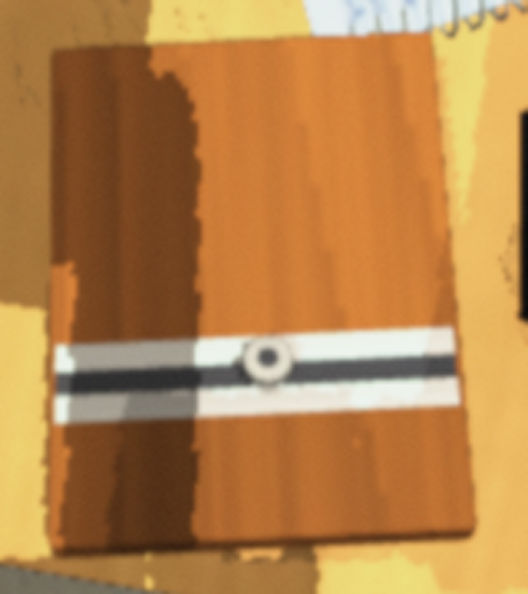

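View pics/w1b.png

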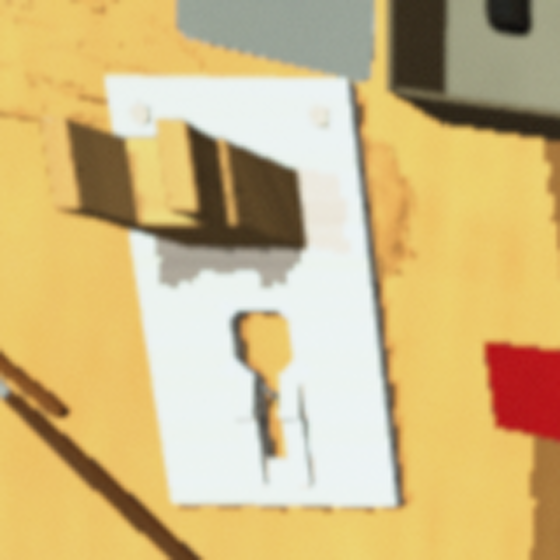

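```bash
cat > fit.py <<'E'
from h import *
import pickle
from scipy.optimize import least_squares
np.set_printoptions(precision=2,suppress=True)
def Rf(yaw): return R.from_euler('z',yaw).as_matrix()@R.from_euler('y',-30,degrees=True).as_matrix()
if __name__=="__main__":
    d,s=pickle.load(open("pics/w1.pkl","rb"))
    sc=pickle.load(open("pics/scene1.pkl","rb"))[0]; si=pickle.load(open("pics/side1.pkl","rb"))[0]
    a=lambda u,v:(240+u/3.3-.35,70+v/3.3-.35); c=lambda u,v:(130+u/2.96,200+v/2.96); e=lambda u,v:(190+u/3.5,190+v/3.5)
    F=np.array([[-75,-55,0],[-75,55,0],[75,55,0],[75,-55,0],[30,-55,0],[30,55,0]])
    W=np.array([a(52,50),a(433,33),a(472,530),a(52,546),a(55,382),a(457,366)])
    S=np.array([c(398,238),c(290,355),c(57,172),c(184,75),c(250,123),c(130,218)])
    Z=np.array([e(368,355),e(385,490),e(86,390),e(95,255),e(183,285),e(184,410)])
    for use in ("w","s","z","wsz"):
        def f(p):
            X=np.array([p[0],p[1],85])+F@Rf(p[2]).T
            r=[]
            if "w" in use:r.append(proj(d,X,s)-W)
            if "s" in use:r.append(proj(sc,X)-S)
            if "z" in use:r.append(proj(si,X)-Z)
            return np.concatenate(r).ravel()
        q=least_squares(f,[540,95,.2]); p=q.x
        print(use,p,np.degrees(p[2]),"rms px",np.sqrt(np.mean(q.fun**2)))
        Rm=Rf(p[2]);O=np.array([p[0],p[1],85]);n=Rm[:,2]
        for nm,dd,uv,ss in (("w",d,a(267,360),s),("sc",sc,c(195,160),None),("si",si,e(188,333),None)):
            P=onpl(dd,uv,O+n*10.6,n,ss); print("  screw",nm,(P-O)@Rm)
    # plate
    b=lambda u,v:(10+u/3.5-.35,v/3.5-.35)
    C=[onplane(d,b(*q),5,s) for q in ((106,77),(350,77),(400,505),(173,503))]  # 
    C=np.array(C); print(C); print("sides",[np.linalg.norm(C[i]-C[(i+1)%4]) for i in range(4)],"ctr",C.mean(0))
    for i,j in ((0,3),(1,2)): v=C[j]-C[i]; print("yaw",np.degrees(np.arctan2(v[1],v[0])))
    v=C[1]-C[0]; print(np.degrees(np.arctan2(v[1],v[0]))-90); v=C[2]-C[3]; print(np.degrees(np.arctan2(v[1],v[0]))-90)
    print("hole",onplane(d,b(264,341),5,s))
E
python3 fit.py
```

```text
w [540.77  91.89   0.23] 13.19348755350956 rms px 1.1143328039257892
  screw w [30.42  3.27 10.6 ]
  screw sc [26.99  7.53 10.6 ]
  screw si [30.88  5.06 10.6 ]
s [535.93  97.18   0.22] 12.581517565037068 rms px 1.0829818471473514
  screw w [34.29 -2.73 10.6 ]
  screw sc [29.47  3.27 10.6 ]
  screw si [34.79  2.1  10.6 ]
z [539.81  93.97   0.23] 13.015017140886203 rms px 1.1031347765986412
  screw w [30.92  1.09 10.6 ]
  screw sc [27.31  5.58 10.6 ]
  screw si [31.38  3.28 10.6 ]
wsz [540.38  92.58   0.23] 13.018657600653837 rms px 1.4827600462998611
  screw w [30.65  2.57 10.6 ]
  screw sc [27.13  6.93 10.6 ]
  screw si [31.11  4.54 10.6 ]
[[ 467.72 -208.29    5.  ]
 [ 454.45 -138.57    5.  ]
 [ 573.04 -117.18    5.  ]
 [ 585.77 -187.2     5.  ]]
sides [np.float64(70.9697647922316), np.float64(120.51102953662213), np.float64(71.16286683474154), np.float64(119.92238871067622)] ctr [ 520.25 -162.81    5.  ]
yaw 10.130620075520218
yaw 10.22444260441843
10.780520127036041
10.304937199789592
hole [ 532.1  -160.74    5.  ]
```

```bash
python3 - <<'E'
from fit import *
d,s=pickle.load(open("pics/w1.pkl","rb"));sc=pickle.load(open("pics/scene1.pkl","rb"))[0]; si=pickle.load(open("pics/side1.pkl","rb"))[0]
print("third hand base",onplane(sc,(440,302),0),onplane(si,(420,268),0))
print("its top plate",tri([ray(sc,(450,222)),ray(si,(427,205))]))
b=lambda u,v:(10+u/3.5-.35,v/3.5-.35)
print("box corner",onplane(d,b(400,97),0,s),onplane(d,b(400,97),30,s),onplane(sc,(308,287),0))
p=[540.77,91.89,.2303];Rm=Rf(p[2]);O=np.array([p[0],p[1],85]);print("screw base",O+Rm@[30,3.27,0])
print(Rm)
E
```

```text
third hand base [ 255.3  -149.11    0.  ] [ 256.75 -154.32    0.  ]
its top plate (array([ 254.16, -136.92,  153.29]), [np.float64(1.9102888950109953), np.float64(1.9102888950109878)])
box corner [ 456.11 -126.54    0.  ] [ 461.43 -111.18   30.  ] [461.44 -55.24   0.  ]
screw base [565.32 101.   100.  ]
[[ 0.84 -0.23 -0.49]
 [ 0.2   0.97 -0.11]
 [ 0.5   0.    0.87]]
```

Call:
{"api": "arm_command", "payload": {
  "deltas": [
    [65,-2.1,-5.4,0,0,0,-0.4],
    [65,-2.1,-5.4,0,0,0,0],
    [65,-2.1,-5.4,0,0,0,0],
    [65,-2.1,-5.4,-2,0,0,0],
    [65,-2.05,-5.75,-3,0,0,0],
    [65,0,0,-5,0,0,0],
    [65,0,0,-5,0,0,0],
    [65,0,0,-2,0,0,0],
    [65,0,0,0,0,0,0]
  ]
}}

```text
clock: 3.22
tool_pos: [496.0, -160.7, 112.3]
tool_rot: [2.493, 1.567, 2.676]
ft_force: [0.0, 0.6, 0.7]
width: 0.648
```

```bash
python3 - <<'E'
from h import *
d,s=meta("wrist","pics/w2.png"); print(s["tool_pos"],R.from_euler('xyz',s["tool_rot"]).as_matrix())
d,s=meta("side","pics/side2.png"); 
cv2.imwrite("pics/side2c.png",cv2.resize(d["img"][100:340,200:480,::-1],None,fx=2.4,fy=2.4))
E
```

```text
[ 496.03913387 -160.68438648  112.28921883] [[-0.0034136  -0.18171777  0.9833448 ]
 [ 0.00171579  0.98334802  0.18172432]
 [-0.9999927   0.00230755 -0.00304497]]
```

View pics/w2.png

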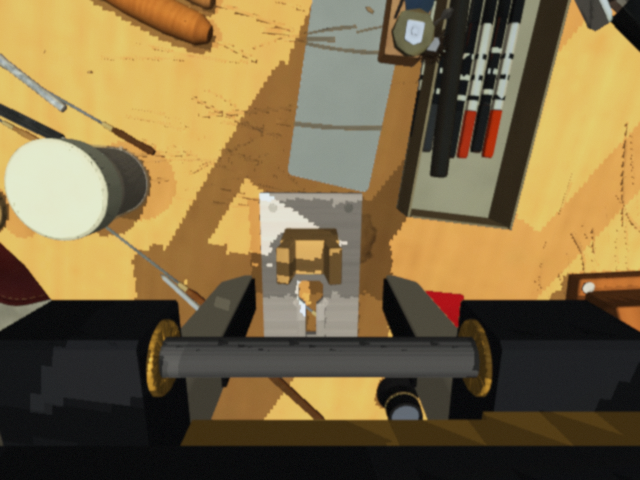

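View pics/side2c.png

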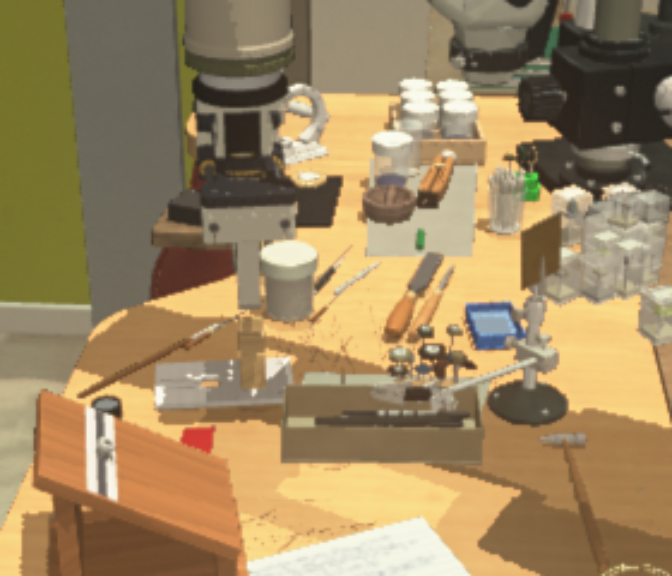

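```bash
python3 - <<'E'
from fit import *
d,s=pickle.load(open("pics/w2.pkl","rb"))
s=dict(s)
P=np.array([onplane(d,u,5,s) for u in ((259.5,192.5),(362,191.5))]); print(P,np.linalg.norm(P[0]-P[1]))
v=P[1]-P[0]; print("yaw",np.degrees(np.arctan2(v[1],v[0]))-90)
m=P.mean(0); y=np.radians(10.35); print("pin",m+35*np.array([np.cos(y),np.sin(y),0]))
i=cv2.imread("pics/w2.png"); cv2.imwrite("pics/w2a.png",cv2.resize(i[180:345,240:390],None,fx=3.5,fy=3.5,interpolation=cv2.INTER_CUBIC))
E
```

```text
[[ 467.07 -207.43    5.  ]
 [ 453.65 -138.86    5.  ]] 69.86443038685404
yaw 11.07608898775635
pin [ 494.79 -166.86    5.  ]
```

View pics/w2a.png

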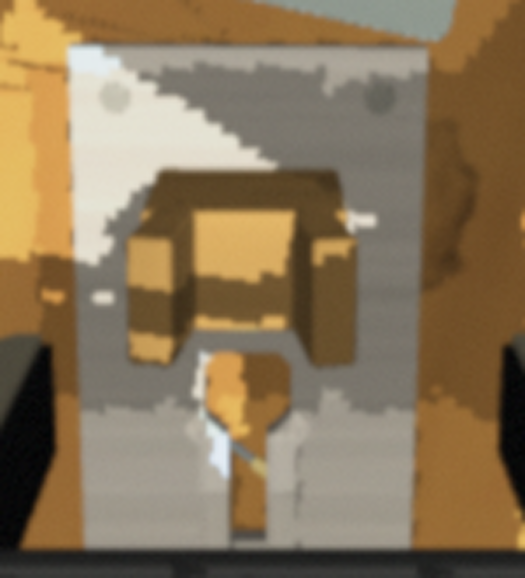

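Both measurements agree on a pin position of about (495.3,-167.1), so I'll descend in line with it and grip.

Call:
{"api": "arm_command", "payload": {
  "deltas": [
    [65,-0.07,-0.64,0,0,0,0],
    [65,0,0,-3,0,0,0],
    [65,0,0,-3,0,0,0],
    [65,0,0,-1.5,0,0,0],
    [65,0,0,-0.7,0,0,0],
    [65,0,0,0,0,0,0],
    [65,0,0,0,0,0,0]
  ],
  "squeeze": 30
}}

```text
clock: 4.2
tool_pos: [497.7, -169.3, 33.2]
tool_rot: [-0.619, 1.569, -0.437]
ft_force: [0.7, -0.3, 0.5]
width: 0.648
```

```bash
python3 - <<'E'
from h import *
d,s=meta("wrist","pics/w3.png"); print(s["tool_pos"],s["ft_force"])
E
```

```text
[ 497.70545378 -169.29525046   33.24616084] [ 0.68843129 -0.251325    0.46150765]
```

View pics/w3.png

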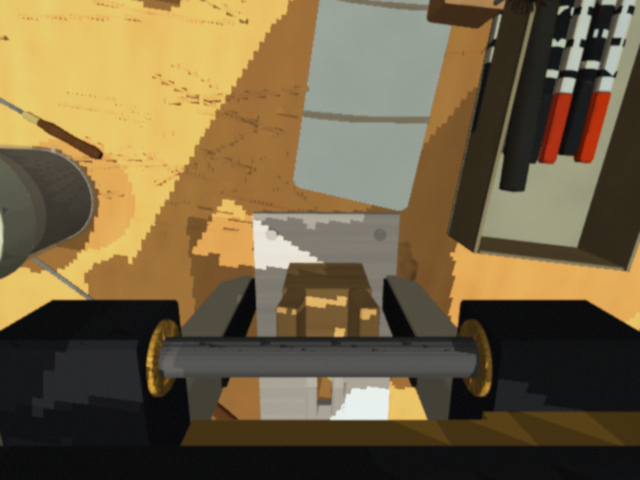

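```bash
python3 - <<'E'
from fit import *
d,s=pickle.load(open("pics/w3.pkl","rb"))
P=np.array([onplane(d,u,5,s) for u in ((252.5,213.),(399.5,211.5))]); print(P,np.linalg.norm(P[0]-P[1]))
v=P[1]-P[0]; print("yaw",np.degrees(np.arctan2(v[1],v[0]))-90)
m=P.mean(0); y=np.radians(10.4); print("pin",m+35*np.array([np.cos(y),np.sin(y),0]))
M=R.from_euler('xyz',s["tool_rot"]).as_matrix();print("toolz yaw",np.degrees(np.arctan2(M[1,2],M[0,2])))
E
```

```text
[[ 467.1  -207.51    5.  ]
 [ 453.67 -138.8     5.  ]] 70.01448216822753
yaw 11.060944696761808
pin [ 494.81 -166.84    5.  ]
toolz yaw 10.388871319214301
```

Call:
{"api": "arm_command", "payload": {
  "deltas": [
    [65,-0.25,0.23,-0.3,0,0,0],
    [65,0,0,0,0,0,0],
    [65,0,0,0,0,0,0]
  ]
}}

```text
clock: 4.62
tool_pos: [494.3, -166.5, 29.1]
tool_rot: [-0.944, 1.571, -0.762]
ft_force: [0.1, 0.4, -0.9]
width: 0.651
```

Call:
{"api": "arm_command", "payload": {
  "deltas": [
    [33,0,0,0,0,0,0],
    [33,0,0,0,0,0,0],
    [33,0,0,0,0,0,0],
    [33,0,0,0,0,0,0],
    [33,0,0,0,0,0,0]
  ],
  "squeeze": 45
}}

```text
clock: 5.25
tool_pos: [494.4, -166.7, 29.1]
tool_rot: [-1.138, 1.571, -0.956]
ft_force: [0.2, -0.5, 0.9]
width: 0.387
```

```bash
python3 - <<'E'
from h import *
d,s=meta("wrist","pics/w4.png"); print(s["tool_pos"],s["ft_force"],s["width"])
E
```

```text
[ 494.36763158 -166.6543339    29.0845856 ] [ 0.16545237 -0.52494027  0.94344747] 0.3869257595125369
```

View pics/w4.png

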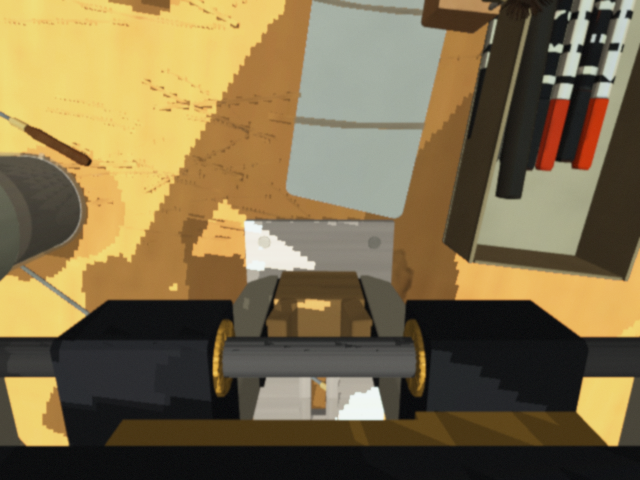

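```bash
python3 - <<'E'
from fit import *
d,s=pickle.load(open("pics/w4.pkl","rb"))
i=cv2.imread("pics/w4.png"); cv2.imwrite("pics/w4a.png",cv2.resize(i[200:300,230:410],None,fx=4,fy=4,interpolation=cv2.INTER_CUBIC))
P=np.array([onplane(d,u,5,s) for u in ((245,222.),(393.5,219.5))]); print(P,np.linalg.norm(P[0]-P[1]))
v=P[1]-P[0]; print("yaw",np.degrees(np.arctan2(v[1],v[0]))-90)
m=P.mean(0)
M=R.from_euler('xyz',s["tool_rot"]).as_matrix();print("toolz yaw",np.degrees(np.arctan2(M[1,2],M[0,2])));print(M)
print("edge mid in tool",M.T@(m-s["tool_pos"]))
E
```

```text
[[ 467.7  -207.12    5.  ]
 [ 453.92 -139.      5.  ]] 69.49386975390392
yaw 11.439356450274985
toolz yaw 10.384893027232392
[[ 0.   -0.18  0.98]
 [-0.    0.98  0.18]
 [-1.   -0.    0.  ]]
edge mid in tool [ 24.08  -0.25 -34.16]
```

View pics/w4a.png

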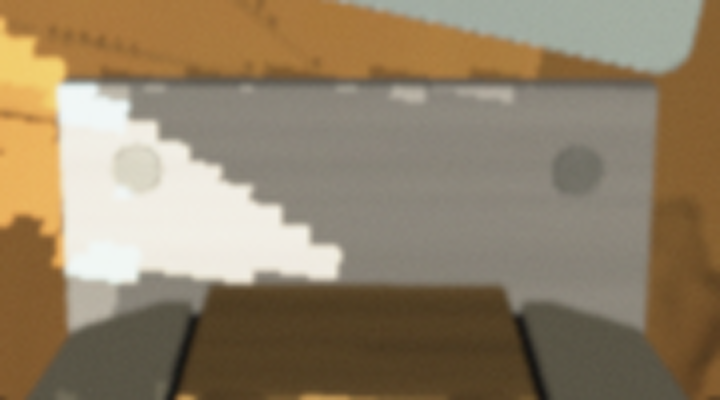

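Call:
{"api": "arm_command", "payload": {
  "deltas": [
    [33,0,0,0.5,0,0,0],
    [33,0,0,2,0,0,0],
    [33,0,0,4,0,0,0],
    [33,0,0,5,0,0,0],
    [33,0,0,5,0,0,0],
    [33,0,0,4,0,0,0],
    [33,0,0,1,0,0,0],
    [33,0,0,0,0,0,0]
  ]
}}

```text
clock: 6.3
tool_pos: [494.2, -166.6, 243.5]
tool_rot: [2.467, 1.571, 2.649]
ft_force: [-0.2, 0.6, -2.9]
width: 0.388
```

```bash
cat > tgt.py <<'E'
from fit import *
yaw=np.radians(13.19); Rm=Rf(yaw); S=np.array([565.32,101.0,100.0])+Rm[:,1]*.25
Mt=np.column_stack([-Rm[:,2],Rm[:,1],Rm[:,0]])
OFF=np.array([29.1,0,37.8])
def tgt(h=0,fx=0,fy=0): return S+Rm@[fx,fy,h]-Mt@OFF
def now(): 
    s=env.observe(); M=R.from_euler('xyz',s["tool_rot"]).as_matrix(); return s,M
if __name__=="__main__":
    s,M=now(); print("pos",s["tool_pos"],"F",s["ft_force"],"q",s["joint_positions"])
    for h in (40,20,0): print(h,tgt(h),"delta",tgt(h)-s["tool_pos"])
    print("rot to go deg",np.degrees(R.from_matrix(Mt@M.T).as_rotvec()))
    T=M@OFF+s["tool_pos"]; print("keyhole in screw frame",Rm.T@(T-S))
E
python3 tgt.py
```

```text
pos [ 494.25 -166.56  243.47] F [-0.22  0.55 -2.85] q [-0.42 -0.09  1.7   0.    1.53 -2.18]
40 [499.75  85.89 140.94] delta [   5.51  252.45 -102.53]
20 [509.49  88.17 123.62] delta [  15.24  254.73 -119.85]
0 [519.22  90.45 106.3 ] delta [  24.98  257.01 -137.17]
rot to go deg [  6.13 -29.38   2.74]
keyhole in screw frame [ -22.92 -246.37  145.3 ]
```

Call:
{"api": "arm_command", "payload": {
  "deltas": [
    [33,0.07,3.15,0,0.77,-3.67,0.34],
    [33,0.07,3.15,0,0.77,-3.67,0.34],
    [33,0.07,3.15,0,0.77,-3.67,0.34],
    [33,0.07,3.15,-0.5,0.77,-3.67,0.34],
    [33,0.07,3.15,-0.5,0.77,-3.67,0.34],
    [33,0.07,3.15,-1,0.76,-3.67,0.34],
    [33,0.07,3.15,-1.5,0.76,-3.68,0.35],
    [33,0.07,3.15,-1.5,0.76,-3.68,0.35],
    [33,0,0,0,0,0,0],
    [33,0,0,0,0,0,0]
  ]
}}

```text
clock: 7.55
tool_pos: [499.2, 85.1, 192.6]
tool_rot: [0.0, 1.05, 0.231]
ft_force: [-0.5, 0.1, -1.9]
width: 0.385
```

```bash
python3 tgt.py
```

```text
pos [499.22  85.13 192.59] F [-0.49  0.12 -1.86] q [-0.02 -0.64  2.3   0.15  0.98 -1.87]
40 [499.75  85.89 140.94] delta [  0.53   0.76 -51.65]
20 [509.49  88.17 123.62] delta [ 10.27   3.04 -68.97]
0 [519.22  90.45 106.3 ] delta [ 20.     5.33 -86.29]
rot to go deg [ 0.03 -0.16 -0.03]
keyhole in screw frame [25.15 -0.6  84.97]
```

Call:
{"api": "arm_command", "payload": {
  "deltas": [
    [33,0.2,0.06,-1.5,0,-0.1,0],
    [33,0.2,0.06,-2,0,0,0],
    [33,0.2,0.07,-1.7,0,0,0],
    [33,0.18,0.06,-1.2,0,0,0],
    [33,0,0,0,0,0,0],
    [33,0,0,0,0,0,0]
  ]
}}

```text
clock: 8.3
tool_pos: [508.3, 87.6, 130.9]
tool_rot: [-0.001, 1.045, 0.229]
ft_force: [-0.0, -0.3, -2.7]
width: 0.386
```

```bash
python3 tgt.py; python3 - <<'E'
from h import *
for n in ("scene","side","wrist"):
    d,s=meta(n,f"pics/{n}3.png")
    if n!="wrist":
        x0,y0=(130,180) if n=="scene" else (190,190)
        cv2.imwrite(f"pics/{n}3c.png",cv2.resize(d["img"][y0:y0+150,x0:x0+170,::-1],None,fx=4,fy=4,interpolation=cv2.INTER_CUBIC))
E
```

```text
pos [508.3   87.61 130.93] F [-0.05 -0.31 -2.73] q [-0.01 -0.54  2.36  0.17  0.82 -1.9 ]
40 [499.75  85.89 140.94] delta [-8.55 -1.72 10.01]
20 [509.49  88.17 123.62] delta [ 1.18  0.57 -7.31]
0 [519.22  90.45 106.3 ] delta [ 10.92   2.85 -24.63]
rot to go deg [0.   0.15 0.02]
keyhole in screw frame [ 2.62 -0.3  27.07]
```

View pics/scene3c.png

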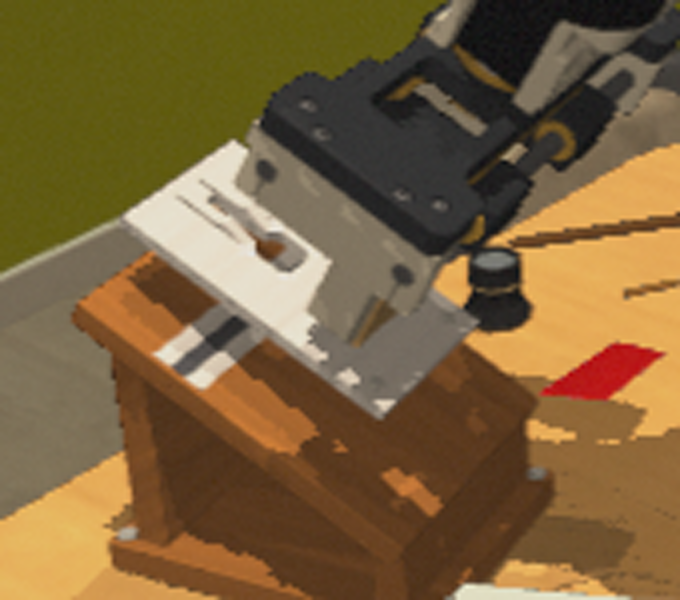

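View pics/side3c.png

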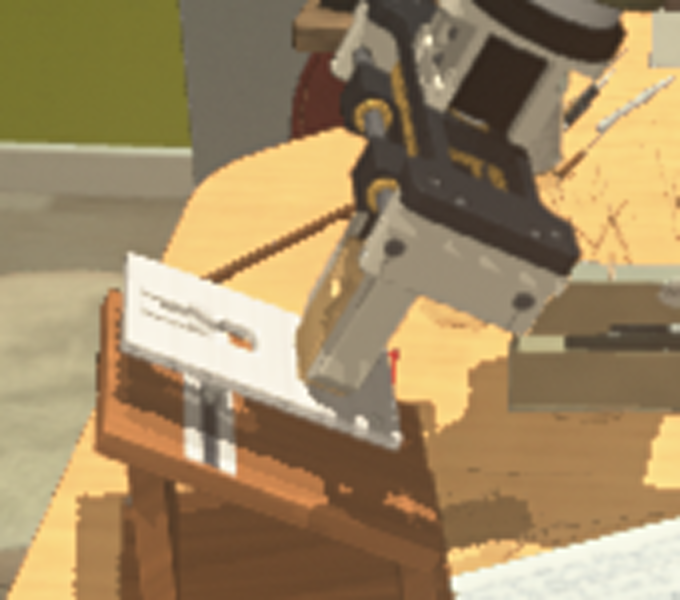

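View pics/wrist3.png

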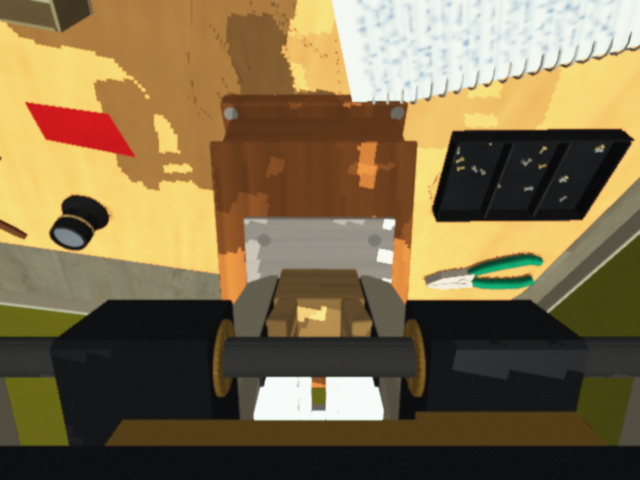

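```bash
python3 - <<'E'
from tgt import *
ld=lambda f:pickle.load(open(f,"rb"))
c0=lambda u,v:(130+u/2.96,200+v/2.96); e0=lambda u,v:(190+u/3.5,190+v/3.5)
c3=lambda u,v:(130+u/4-.375,180+v/4-.375); e3=lambda u,v:(190+u/4-.375,190+v/4-.375)
w3,s3=ld("pics/wrist3.pkl")
M=R.from_euler('xyz',s3["tool_rot"]).as_matrix(); 
pl=lambda x,y,z: s3["tool_pos"]+M@np.array([29.1-z,y,x+25+.8])  # plate frame -> world
n=Rm[:,2]
for nm,d3,d0,pts,hd in [("scene",ld("pics/scene3.pkl")[0],ld("pics/scene1.pkl")[0],[((60,-35),c3(236,141)),((60,35),c3(124,218)),((-60,35),c3(382,412)),((-60,-35),c3(477,322))],c0(195,160)),
                     ("side",ld("pics/side3.pkl")[0],ld("pics/side1.pkl")[0],[((60,-35),e3(126,254)),((60,35),e3(124,345)),((-60,35),e3(397,443))],e0(188,333))]:
    b=[]
    for (x,y),uv in pts:
        X=pl(x,y,5); P=onpl(d3,uv,X,M[:,0]); b.append(Rm.T@(P-X))
    b=np.array(b); print(nm,"bias in face axes\n",b,b.mean(0))
    Sp=onpl(d0,hd,S+n*10.6,n); print("  head rel S:",Rm.T@(Sp-S)," corrected",Rm.T@(Sp-S)-b.mean(0))
# wrist: face low corners + plate near corners
F=Rm.T
for uv in ((211,142),(416,141)):
    O=S-Rm@[30,3.27+.25,0]; P=onpl(w3,uv,O,n,s3); print("low corner face coords",Rm.T@(P-O))
for (x,y),uv in [((-60,-35),(245,220)),((-60,35),(394,219))]:
    X=pl(x,y,5); P=onpl(w3,uv,X,M[:,0],s3); print("plate corner bias",Rm.T@(P-X))
E
```

```text
scene bias in face axes
 [[-4.13  2.88 -0.02]
 [-4.03  2.78 -0.02]
 [-0.95  1.09 -0.  ]
 [-1.59  1.33 -0.01]] [-2.67  2.02 -0.01]
  head rel S: [-3.01  4.02 10.6 ]  corrected [-0.34  2.   10.61]
side bias in face axes
 [[ 0.86  3.06  0.  ]
 [ 0.6   3.51 -0.  ]
 [ 0.34 -2.26  0.  ]] [0.6  1.43 0.  ]
  head rel S: [ 0.87  1.54 10.6 ]  corrected [ 0.27  0.1  10.6 ]
low corner face coords [-74.31 -53.82   0.  ]
low corner face coords [-75.02  54.14  -0.  ]
plate corner bias [0.04 0.18 0.  ]
plate corner bias [-0.55 -0.13 -0.  ]
```

Call:
{"api": "arm_command", "payload": {
  "deltas": [
    [33,0.25,0.1,-0.7,0,0.08,0],
    [33,0.24,0.1,-0.73,0,0.07,0],
    [33,0,0,0,0,0,0],
    [33,0,0,0,0,0,0]
  ]
}}

```text
clock: 8.95
tool_pos: [512.5, 89.9, 115.5]
tool_rot: [0.001, 1.049, 0.231]
ft_force: [-0.7, -0.5, -0.8]
width: 0.388
```

```bash
python3 tgt.py
```

```text
pos [512.47  89.95 115.46] F [-0.68 -0.54 -0.77] q [-0.01 -0.49  2.35  0.17  0.78 -1.9 ]
40 [499.75  85.89 140.94] delta [-12.72  -4.06  25.48]
20 [509.49  88.17 123.62] delta [-2.99 -1.77  8.16]
0 [519.22  90.45 106.3 ] delta [ 6.75  0.51 -9.16]
rot to go deg [-0.   -0.08 -0.01]
keyhole in screw frame [-1.25  1.06 11.22]
```

Call:
{"api": "arm_command", "payload": {
  "deltas": [
    [33,0.11,-0.03,0.06,0,-0.08,0],
    [33,0.1,0.02,-0.17,0,0,0],
    [33,0.1,0.02,-0.17,0,0,0],
    [33,0.1,0.02,-0.17,0,0,0],
    [33,0,0,0,0,0,0],
    [33,0,0,0,0,0,0]
  ]
}}

```text
clock: 9.7
tool_pos: [516.7, 90.2, 111.2]
tool_rot: [-0.0, 1.047, 0.23]
ft_force: [0.5, -0.1, -3.0]
width: 0.386
```

```bash
python3 tgt.py; python3 - <<'E'
from h import *
for n in ("scene","side"):
    d,s=meta(n,f"pics/{n}4.png")
    x0,y0=(140,190) if n=="scene" else (200,230)
    cv2.imwrite(f"pics/{n}4c.png",cv2.resize(d["img"][y0:y0+100,x0:x0+130,::-1],None,fx=5,fy=5,interpolation=cv2.INTER_CUBIC))
E
```

```text
pos [516.72  90.2  111.24] F [ 0.54 -0.13 -3.03] q [-0.01 -0.47  2.35  0.17  0.76 -1.9 ]
40 [499.75  85.89 140.94] delta [-16.97  -4.31  29.7 ]
20 [509.49  88.17 123.62] delta [-7.23 -2.03 12.38]
0 [519.22  90.45 106.3 ] delta [ 2.5   0.25 -4.94]
rot to go deg [-0.    0.03 -0.01]
keyhole in screw frame [0.33 0.33 5.55]
```

View pics/scene4c.png

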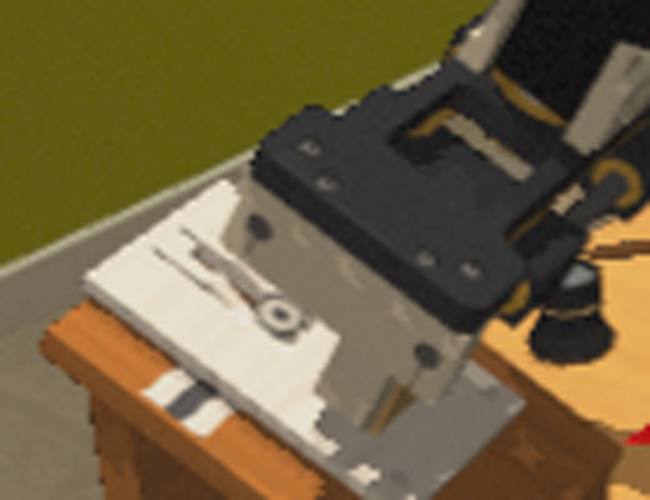

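View pics/side4c.png

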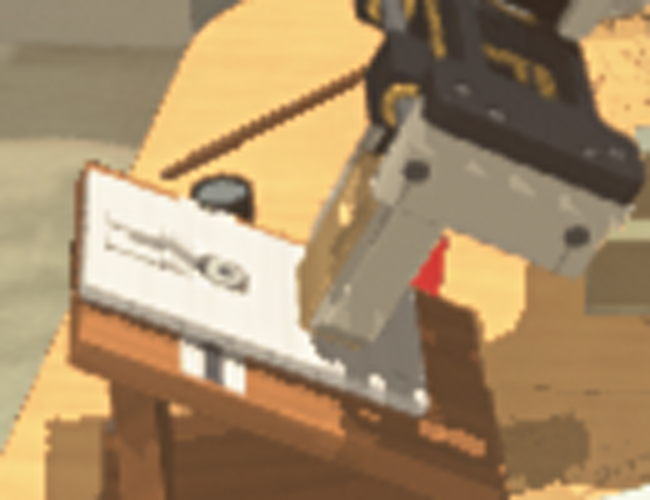

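Both views show the head inside the entry hole, with no contact force. I'll continue down gently.

Call:
{"api": "arm_command", "payload": {
  "deltas": [
    [33,0.1,0.02,-0.17,0,0,0],
    [33,0.1,0.02,-0.17,0,0,0],
    [33,0,0,0,0,0,0],
    [33,0,0,0,0,0,0]
  ]
}}

```text
clock: 10.3
tool_pos: [518.7, 90.6, 107.8]
tool_rot: [-0.0, 1.047, 0.23]
ft_force: [0.4, 0.1, -2.1]
width: 0.386
```

```bash
python3 tgt.py
```

```text
pos [518.71  90.6  107.81] F [ 0.43  0.12 -2.12] q [-0.   -0.46  2.34  0.17  0.75 -1.9 ]
40 [499.75  85.89 140.94] delta [-18.96  -4.71  33.13]
20 [509.49  88.17 123.62] delta [-9.22 -2.43 15.81]
0 [519.22  90.45 106.3 ] delta [ 0.52 -0.15 -1.51]
rot to go deg [ 0.    0.03 -0.01]
keyhole in screw frame [0.36 0.27 1.56]
```

Next I'll take small steps until contact.

Call:
{"api": "arm_command", "payload": {
  "deltas": [
    [33,0.05,0.01,-0.09,0,0,0],
    [33,0,0,0,0,0,0],
    [33,0,0,0,0,0,0]
  ]
}}

```text
clock: 10.68
tool_pos: [519.3, 90.7, 107.0]
tool_rot: [-0.0, 1.046, 0.23]
ft_force: [-0.6, 0.1, -1.6]
width: 0.388
```

Call:
{"api": "arm_command", "payload": {
  "deltas": [
    [33,0.04,0.01,-0.06,0,0,0],
    [33,0,0,0,0,0,0],
    [33,0,0,0,0,0,0]
  ]
}}

```text
clock: 11.05
tool_pos: [519.6, 90.7, 106.5]
tool_rot: [-0.0, 1.047, 0.23]
ft_force: [-4.4, -1.0, 3.0]
width: 0.385
```

```bash
python3 tgt.py
```

```text
pos [519.6   90.73 106.53] F [-4.44 -1.05  2.98] q [-0.   -0.45  2.34  0.17  0.74 -1.9 ]
40 [499.75  85.89 140.94] delta [-19.85  -4.84  34.42]
20 [509.49  88.17 123.62] delta [-10.12  -2.56  17.1 ]
0 [519.22  90.45 106.3 ] delta [-0.38 -0.27 -0.23]
rot to go deg [ 0.    0.03 -0.01]
keyhole in screw frame [ 0.5   0.18 -0.  ]
```

Contact is about 7 N along the normal at h≈0, so the plate is flat with the head through. Now I'll draw it down the slope and watch the lateral force.

Call:
{"api": "arm_command", "payload": {
  "deltas": [
    [33,0,0,0,0,0,0],
    [33,-0.17,-0.04,-0.1,0,0,0],
    [33,-0.17,-0.04,-0.1,0,0,0],
    [33,-0.17,-0.04,-0.1,0,0,0],
    [33,0,0,0,0,0,0]
  ]
}}

```text
clock: 11.68
tool_pos: [514.6, 89.5, 103.6]
tool_rot: [-0.0, 1.046, 0.23]
ft_force: [-2.0, -0.5, 2.7]
width: 0.383
```

```bash
cat >> tgt.py <<'E'
    print("F in face axes",Rm.T@(s["ft_force"]-np.array([0,0,-2.4])),"torque face",Rm.T@s["torque"])
E
python3 tgt.py | tail -2
```

```text
keyhole in screw frame [-5.37  0.16  0.05]
F in face axes [0.76 0.01 5.51] torque face [ 0.16  0.34 -0.13]
```

Call:
{"api": "arm_command", "payload": {
  "deltas": [
    [33,-0.17,-0.04,-0.1,0,0,0],
    [33,-0.17,-0.04,-0.1,0,0,0],
    [33,0,0,0,0,0,0]
  ]
}}

```text
clock: 12.05
tool_pos: [511.2, 88.7, 101.6]
tool_rot: [-0.0, 1.046, 0.23]
ft_force: [-1.9, -1.3, 4.4]
width: 0.385
```

```bash
python3 tgt.py | tail -2
```

```text
keyhole in screw frame [-9.42  0.16  0.05]
F in face axes [ 1.52 -0.79  6.97] torque face [ 0.18  0.19 -0.07]
```

Call:
{"api": "arm_command", "payload": {
  "deltas": [
    [33,-0.17,-0.04,-0.1,0,0,0],
    [33,-0.17,-0.04,-0.1,0,0,0],
    [33,-0.17,-0.04,-0.1,0,0,0],
    [33,0,0,0,0,0,0]
  ]
}}

```text
clock: 12.55
tool_pos: [506.1, 87.7, 98.5]
tool_rot: [-0.0, 1.046, 0.23]
ft_force: [0.9, 0.2, 4.3]
width: 0.387
```

```bash
python3 tgt.py | tail -2
```

```text
keyhole in screw frame [-15.51   0.28   0.02]
F in face axes [4.18 0.03 5.32] torque face [ 0.43 -0.09 -0.04]
```

Call:
{"api": "arm_command", "payload": {
  "deltas": [
    [33,-0.17,-0.04,-0.1,0,0,0],
    [33,-0.17,-0.04,-0.1,0,0,0],
    [33,-0.17,-0.04,-0.1,0,0,0],
    [33,0,0,0,0,0,0]
  ]
}}

```text
clock: 13.05
tool_pos: [500.9, 86.2, 95.4]
tool_rot: [-0.001, 1.046, 0.23]
ft_force: [0.4, -0.5, 5.8]
width: 0.387
```

```bash
python3 tgt.py | tail -2
```

```text
keyhole in screw frame [-21.72   0.07   0.02]
F in face axes [ 4.28 -0.6   6.94] torque face [ 0.17 -0.21 -0.14]
```

Call:
{"api": "arm_command", "payload": {
  "deltas": [
    [33,-0.17,-0.04,-0.1,0,0,0],
    [33,-0.17,-0.04,-0.1,0,0,0],
    [33,0,0,0,0,0,0]
  ]
}}

```text
clock: 13.42
tool_pos: [497.4, 85.5, 93.4]
tool_rot: [-0.0, 1.047, 0.23]
ft_force: [1.2, -0.3, 5.7]
width: 0.385
```

```bash
python3 tgt.py | tail -2
```

```text
keyhole in screw frame [-25.77   0.17   0.03]
F in face axes [ 5.03 -0.57  6.46] torque face [ 0.15 -0.23 -0.13]
```

Call:
{"api": "arm_command", "payload": {
  "deltas": [
    [33,-0.17,-0.04,-0.1,0,0,0],
    [33,-0.17,-0.04,-0.1,0,0,0],
    [33,0,0,0,0,0,0],
    [33,0,0,0,0,0,0]
  ]
}}

```text
clock: 13.92
tool_pos: [493.9, 84.8, 91.3]
tool_rot: [-0.0, 1.047, 0.23]
ft_force: [-1.5, -1.0, 6.5]
width: 0.387
```

```bash
python3 tgt.py; python3 - <<'E'
from h import *
for n in ("scene","side"):
    d,s=meta(n,f"pics/{n}5.png")
    x0,y0=(140,190) if n=="scene" else (200,230)
    cv2.imwrite(f"pics/{n}5c.png",cv2.resize(d["img"][y0:y0+110,x0:x0+140,::-1],None,fx=5,fy=5,interpolation=cv2.INTER_CUBIC))
E
```

```text
pos [493.95  84.79  91.32] F [-1.5  -0.96  6.52] q [-0.02 -0.53  2.43  0.19  0.74 -1.93]
40 [499.75  85.89 140.94] delta [ 5.81  1.1  49.63]
20 [509.49  88.17 123.62] delta [15.54  3.39 32.31]
0 [519.22  90.45 106.3 ] delta [25.28  5.67 14.99]
rot to go deg [-0.    0.03 -0.01]
keyhole in screw frame [-29.91   0.26  -0.01]
F in face axes [ 3.   -0.59  8.56] torque face [ 0.18 -0.24 -0.12]
```

View pics/scene5c.png

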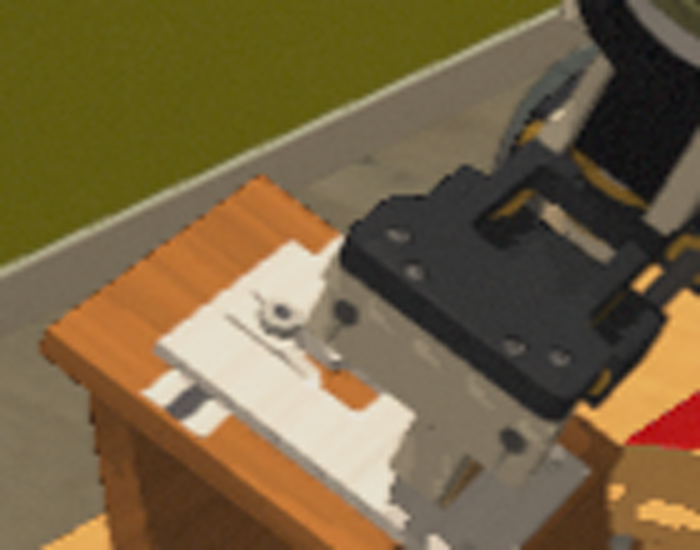

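View pics/side5c.png

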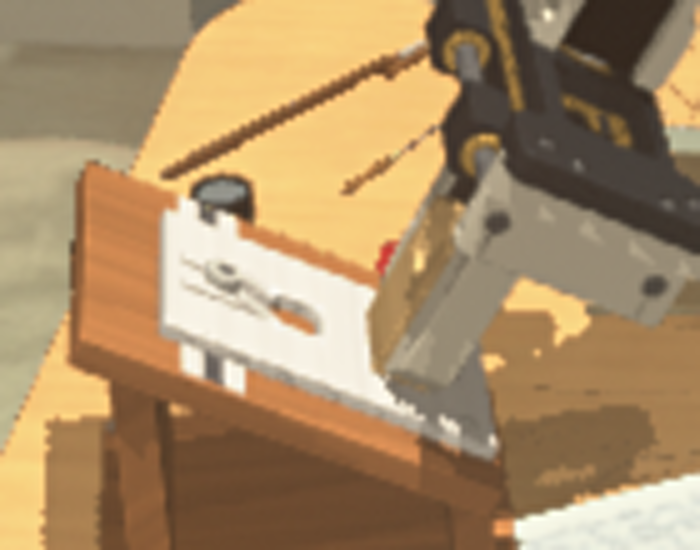

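```bash
python3 - <<'E'
from tgt import *
s,M=now(); n=Rm[:,2]; K0=s["tool_pos"]+M@OFF
e5=lambda u,v:(200+u/5-.4,230+v/5-.4); c5=lambda u,v:(140+u/5-.4,190+v/5-.4)
for nm,d,hd,pts in (("side",pickle.load(open("pics/side5.pkl","rb"))[0],e5(222,271),[e5(163,210),e5(163,333),e5(494,452)]),("scene",pickle.load(open("pics/scene5.pkl","rb"))[0],c5(281,314),[c5(293,241),c5(157,347)])):
    h=Rm.T@(onpl(d,hd,S+n*11.6,n)-S); P=[Rm.T@(onpl(d,p,S+n*5,n)-S) for p in pts]
    print(nm,"head",h,"end corners",P,"end-head x",(P[0][0]+P[1][0])/2-h[0])
E
```

```text
side head [ 0.78 -1.17 11.6 ] end corners [array([ 18.84, -36.97,   5.  ]), array([18.97, 37.39,  5.  ]), array([-100.62,   34.48,    5.  ])] end-head x 18.120442161506634
scene head [-1.21  2.32 11.6 ] end corners [array([ 17.01, -33.72,   5.  ]), array([16.75, 37.82,  5.  ])] end-head x 18.0939560818279
```

Both views put the screw at plate x≈41.9 (60 minus 18.1), so the head is seated. I'll release and retreat upwards.

Call:
{"api": "arm_command", "payload": {
  "deltas": [
    [33,0,0,0,0,0,0],
    [50,0,0,0,0,0,0],
    [62,0,0,0,0,0,0],
    [62,0,0,0,0,0,0],
    [62,0,0,0,0,0,0],
    [62,0,0,0,0,0,0]
  ]
}}

```text
clock: 14.78
tool_pos: [494.0, 84.8, 91.2]
tool_rot: [-0.0, 1.047, 0.23]
ft_force: [0.3, 0.2, -0.3]
width: 0.621
```

```bash
python3 tgt.py; python3 - <<'E'
from h import *
d,s=meta("wrist","pics/w6.png")
E
```

```text
pos [494.01  84.82  91.22] F [ 0.31  0.16 -0.27] q [-0.02 -0.53  2.43  0.19  0.74 -1.93]
40 [499.75  85.89 140.94] delta [ 5.74  1.07 49.72]
20 [509.49  88.17 123.62] delta [15.48  3.35 32.4 ]
0 [519.22  90.45 106.3 ] delta [25.21  5.63 15.08]
rot to go deg [-0.    0.02 -0.01]
keyhole in screw frame [-29.9    0.28  -0.13]
F in face axes [1.36 0.08 1.68] torque face [0.05 0.24 0.01]
```

View pics/w6.png

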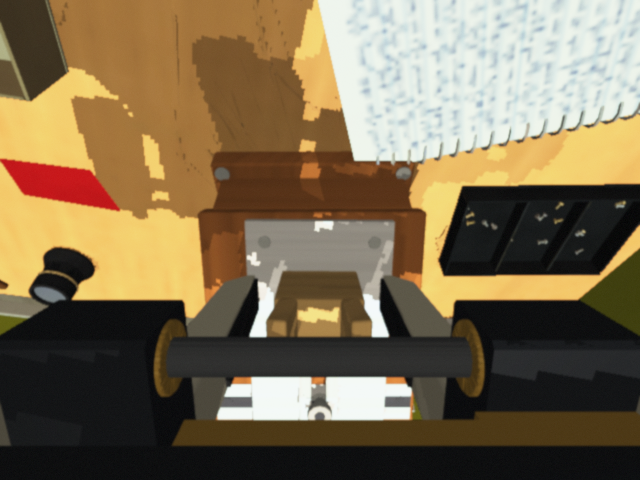

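The wrist view shows the jaws open clear of the pin (268–370) and the plate unmoved (near edge at row 220). Next I'll retreat.

Call:
{"api": "arm_command", "payload": {
  "deltas": [
    [62,-0.2,-0.05,0.8,0,0,0],
    [62,-0.3,-0.1,2,0,0,0],
    [62,-0.3,-0.1,3,0,0,0],
    [62,0,0,4,0,0,0],
    [62,0,0,4,0,0,0],
    [62,0,0,3,0,0,0],
    [62,0,0,0,0,0,0],
    [62,0,0,0,0,0,0]
  ]
}}

```text
clock: 15.82
tool_pos: [485.7, 82.3, 258.5]
tool_rot: [-0.0, 1.047, 0.23]
ft_force: [0.0, 0.3, -0.5]
width: 0.621
```

```bash
python3 - <<'E'
from tgt import *
s,M=now(); print(s["tool_pos"],s["ft_force"],s["clock"])
for n in ("scene","side"):
    d,_=meta(n,f"pics/{n}7.png")
    x0,y0=(130,180) if n=="scene" else (190,190)
    cv2.imwrite(f"pics/{n}7c.png",cv2.resize(d["img"][y0:y0+150,x0:x0+170,::-1],None,fx=4.5,fy=4,interpolation=cv2.INTER_CUBIC) if 0 else cv2.resize(d["img"][y0:y0+150,x0:x0+170,::-1],None,fx=4,fy=4,interpolation=cv2.INTER_CUBIC))
meta("wrist","pics/w7.png")
E
```

```text
[485.69  82.27 258.48] [ 0.01  0.33 -0.52] 15.825
```

View pics/scene7c.png

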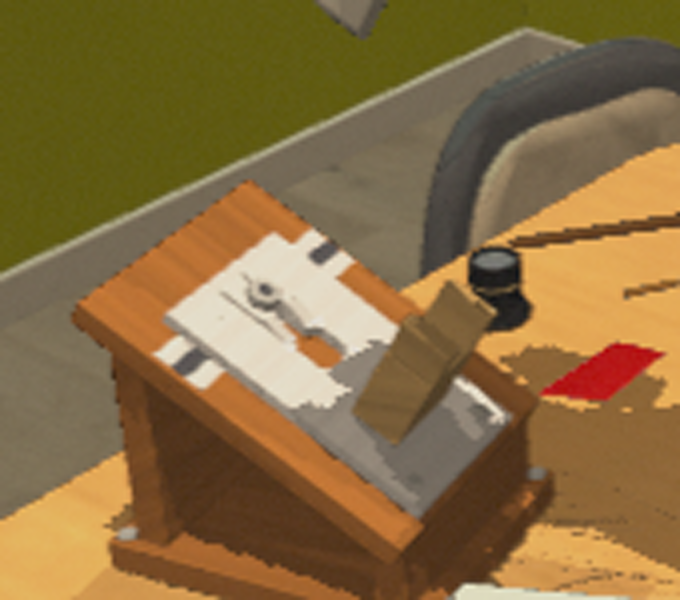

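View pics/side7c.png

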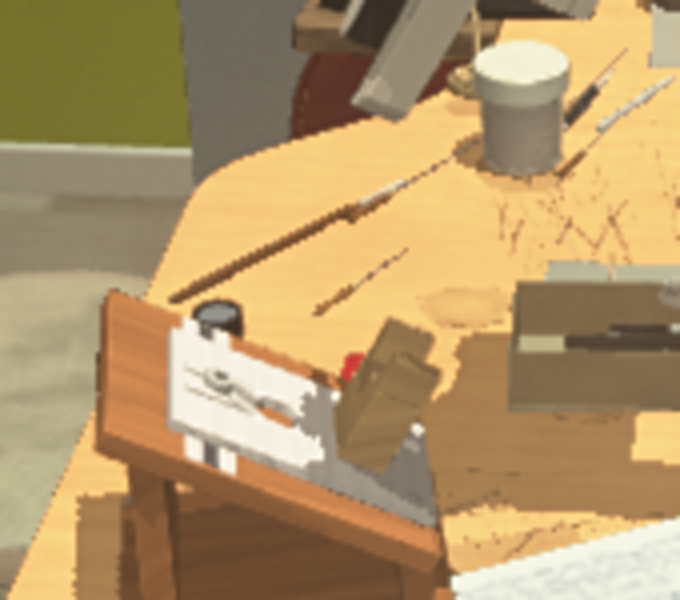

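View pics/w7.png

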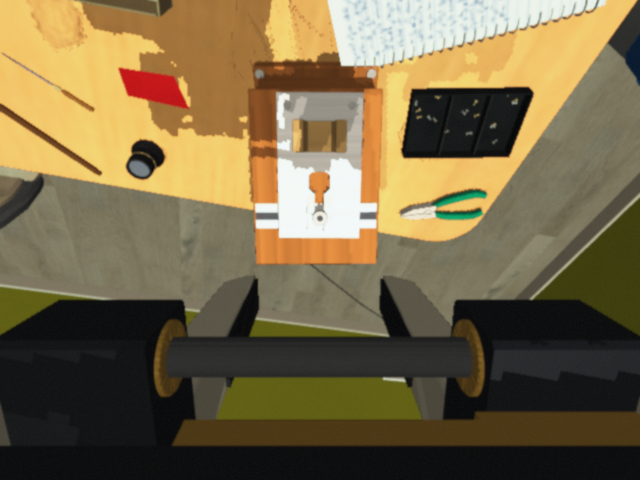

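```bash
python3 - <<'E'
from tgt import *
n=Rm[:,2]; w,s=pickle.load(open("pics/w7.pkl","rb"))
h=Rm.T@(onpl(w,(320,217.5),S+n*11.6,n,s)-S); print("head",h)
for p in ((278,237.5),(360.5,238),(277,92),(362,94)): print(Rm.T@(onpl(w,p,S+n*5,n,s)-S))
sc=pickle.load(open("pics/scene7.pkl","rb"))[0]; c=lambda u,v:(130+u/4-.4,180+v/4-.4)
h=Rm.T@(onpl(sc,c(264,291),S+n*11.6,n)-S); print("scene",h,[Rm.T@(onpl(sc,c(*p),S+n*5,n)-S) for p in ((277,233),(167,319))])
E
```

```text
head [-0.28  0.57 11.6 ]
[ 19.   -36.43   5.  ]
[19.35 36.38  5.  ]
[-101.32  -34.13    5.  ]
[-99.91  34.1    5.  ]
scene [-0.95  2.5  11.6 ] [array([ 16.29, -34.54,   5.  ]), array([16.  , 37.94,  5.  ])]
```

```bash
python3 -c "
from bench import env
print(env.finish_job()); print(env.observe()['clock'])"
```

```text
the job is handed in; nothing more can be done
None
the job is handed in; nothing more can be done
```

The plate is hung on the screw with the head in its seat, and the job is handed in, at about 16 s on the clock. No verdict was reported.

**What I did:** I gripped the pin at 36 mm width and lifted the plate. I then tilted it 30° and lowered the keyhole over the screw, which I found by eye at face y ≈ +3.3 mm. It touched down flat at about 7 N. I drew it 30 mm down the slope with about 9 N normal force at most and 3–5 N along the slope where the head crossed the ramp. Then I opened the jaws and backed off upwards.

**Last checks:**
- **Seating:** before release, the scene and side views both put the screw at plate x ≈ 41.9 mm, against 42 mm seated. After release, the wrist view gave about 40.5 mm and the scene view about 42.9 mm. These disagree by about 2.4 mm, but all are within the 3.5 mm tolerance. I could not read the head lift directly.
- **Plate:** it lies flat and square to the slope in the pictures.
- **Gripper:** it was clear of everything, with about zero force.
- **Other objects:** the loupe and the jar look undisturbed in the last views. The arm never went near the tray, and I did not check it again at the end.
- **Camera disagreement:** the outside cameras differed from the arm's own position by up to about 4 mm, so I relied on the wrist camera and on distances measured within a single view.

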